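Hold a spring clip gaping over the pattern card

ROBOT

A 6-joint arm with a two-finger parallel gripper is mounted at the origin on the work surface. World frame = base frame: x ahead of the robot, y to its left, z up, the work surface at z = 0. Lengths are in m, angles in degrees, forces in N, time in s.
With the tool pointing down it reaches from about 0.4 to 0.825 m from the base axis. Payload 7 kg.
Tool frame: the origin (TCP) lies between the finger pads; the fingertips stand 19 mm ahead of it and the grasp point (between the pads) is the TCP (r.tip_extent is the distance from the TCP to the fingertips, in m); z points along the fingers, y is the direction in which the jaws open and shut (so a half turn about z gives the same grasp; the last joint's range is limited). The gripper opens to 88 mm and grips with 3 to 60 N. Pads are 19 mm wide; open, the fingers measure 130 mm over their backs; the gripper's body (78 mm by 193 mm) begins 47 mm behind the grasp point.
Start: joints at [-47.55, 20.546, 0.682, 0, -70.136, -16.507], TCP at [0.295, -0.607, 0.246] pointing down, gripper open.
Joint ranges: [-176.03, 176.03], [-82.01, 121.73], [-58.28, 71.71], [-173.87, 95.51], [-174.79, -0.11], [-173.66, 173.66]. Speed limits (degrees/s): [136.94, 136.94, 172.46, 180, 180, 180].

INTERFACE

Orientations are given as [roll, pitch, yaw] about the fixed x, y, z axes, in that order (R = Rz(yaw) Ry(pitch) Rx(roll)).
In Python, from plant import r, capture, workorder, spotter gives the robot as it stands.
- The arm moves only by the tool step_arm, never from a script. Its argument "motion" is a list of rows, each a list of 5 numbers: the finger opening in m, from 0 to 0.0876, then the shift along the tool's x, y, z in m, then the turn about the tool's z in rad. In form: [[grip, dx, dy, dz, roll], ...]. A call has 1 to 5 rows; each row is the pose to reach, as a shift and turn from the pose commanded when the call began, along the tool's axes at that moment; what a row does not reach only later rows make up. A row lasts 1/8 s, in which the tool goes at most 62.5 mm and 10.7 degrees, less where a joint would pass 70% of its speed; a pose out of reach is approached as far as the arm can. A call with a gripper value outside its range is refused whole. The fingers move at their own pace and stop on an object; "newtons" is the grip in N (left out, the last holds). Time passes only in rows, so rows that repeat a pose let the fingers close. It gives the time, the measured TCP pose, the force and the opening at its end, in the units of the state.
- r.get_state(): the state, without advancing time (a new reading comes with each control period).
- capture(name): name is "side" or "top"; returns a dict with "image" (480x640x3 uint8, red, green, blue), "z_map" (480x640 float32, m along the optical axis (not along the pixel's ray), 0 where there is no reading), "fx", "fy", "cx", "cy" (pixels), "pose" (4x4, takes a point from camera to world coordinates). Camera axes: x right, y down, z forward; pixel columns grow to the right and rows downward; lengths in m; the calibration is good to about 2 mm. A picture is of the moment at which its call begins.
- workorder.close_job(): hands the job in, once; it reports no verdict.
Trained networks look in the newest picture that a camera, given by its name, has taken for a name from the list of things; names that differ only in an ending like _2 or _b are one class to them, and where a whole thing is asked for, a point or a joint stands for the part that bears it (a point fixed in the world has none). Each returns a list of dicts, best first, with "p" (0 to 1); they miss things now and then, are a little off and sometimes report something else, mostly with a low value. They report only what shows in the picture. A call takes as long as a camera call. They do not tell look-alikes from the thing itself.
- spotter.regions_of(camera, label): "mask" (480x640 bool, what is visible of it).
- spotter.tip_of(camera, label): "location" ([x, y, z] in m, in world coordinates, good to about 4 mm: a listed point, or the origin of a listed thing).
The state is a dict: "time_s": time; "joints": joint angles; "qd": joint speeds; "joint_torque": joint torques, N m; "tcp_pos": TCP position; "eef_rot": TCP orientation; "contact_force": force on the tool from outside, world axes, zero at the start; "moment": the same for the moment, N m; "gripper_width": finger opening in m.
Only numpy, scipy, OpenCV 4.12 (cv2) and the standard library are available. Lean on these libraries where they do the work, as an engineer would, in place of code of your own. Each camera call takes 0.05 s, during which the arm holds its last target.

TASK

Take the large spring clip off the low brass strip by pinching its two wings together, carry it over, and lower it with its jaws gaping well down over the top edge of the standing pattern card, square to the card and in the gap between the two clips already there. Finish while holding it there: wings still squeezed so that it is wide open, one lip on each side of the card, touching neither the card nor its neighbours, so that the next pattern slip can be tucked in before the clip bites. Leave the small clip, the two clips on the card and everything else on the ledge as they are.

Things in the scene. Friction and masses are not known exactly. Their poses are not given: they have to be found in the camera images.
- clip_hinge (a point): hinge centre of the large steel spring clip parked on the brass strip, wings up. At rest: 80 mm tall (lip bottoms 34 mm below this point, wing tops 46 above), 32 mm long along the hinge, 52 mm outside over the wings, about 80 g. y along hinge and strip, x across (one wing to each side), z up; the same either way round. The axes belong to the +x lever and lean with it as the clip opens
- clip_wing_a (a point): middle of the rolled edge (6 mm thick, 23 mm long along y) that ends the +x wing: 43 mm above the hinge, 23 mm to the side at rest. Pinch the two rolled edges together along x to open the jaws below; pinched to the stop they measure 25 mm outside and stand 48 mm above the hinge, and the lip bottoms 32 mm below it
- clip_wing_b (a point): the same on the -x wing
- clip_lip_a (a point): middle of the inner face of the lip of the clip's +x lever, 31 mm below the hinge at rest; a lip is a flat bar 32 mm long and 6 mm high
- clip_lip_b (a point): the same on the clip's -x lever
- clip_lever (a joint): angle between the large clip's levers (rad): 0 as it bites the 4 mm strip or card, -0.12 shut on nothing, 0.6 squeezed to its stop (lips about 22 mm apart); about 3 mm per 0.1 rad. Starting takes about 5 N on each wing, the stop 10 N, more with friction on the pads; 25 N is ample and harmless. Pinched evenly, both levers turn alike
- clip_strip: clip park: a brass strip 4 mm thick and 136 mm long standing on edge in a dark wooden foot 70 x 150 x 18 mm, fixed; the top of the strip is 60 mm above the ledge. Origin under the foot's centre, x across the strip, y along it, z up. The parked large clip has its hinge 11 mm above the strip's top
- clip_small: small spring clip parked on the same strip, 20 mm long along the strip, 32 mm across its wings, 50 mm tall; origin at its hinge. It is not wanted
- card_top (a point): middle of the top edge of the pattern card: a stiff card 4 mm thick and 200 mm wide standing upright in a slotted dark wooden stand (68 x 224 x 30 mm), fixed, top edge 110 mm above the ledge. x across the card (square to its faces), y along the edge, z up
- card_stand: the same card and its stand; origin under the stand's centre, axes as card_top
- clip_left: at the card's +y side: a spring clip of the same kind and size as the large clip, biting the card's top edge; origin at its hinge axis centre, x across the card, y along the card edge (same sense as the card's y), z up; 32 mm long along the edge, 52 mm across its wings, wing tops 46 mm above the origin. Leave it where it is
- clip_right: at the card's -y side: a spring clip of the same kind and size as the large clip, biting the card's top edge; origin at its hinge axis centre, x across the card, y along the card edge (same sense as the card's y), z up; 32 mm long along the edge, 52 mm across its wings, wing tops 46 mm above the origin. Leave it where it is
- bowl: hammered copper bowl of rosewood beads, 128 mm across, 45 mm high; stands at the back; leave alone
- awl: bone-handled bead awl lying flat, 150 mm long, 16 mm thick; origin at the handle's end near the blade, x along the blade; leave alone
- imam: turned imam piece standing upright, 20 mm foot, 50 mm tall, between card and strip; origin under its foot; leave alone
- anvil: flat steel anvil block 75 x 60 x 22 mm; leave alone
- tray: shallow wooden tray of finial caps, 100 x 140 x 28 mm; leave alone
- caliper: steel slide caliper lying flat, 150 mm; leave alone
Things that resemble listed ones, but are neither listed nor needed, are in the scene too. What is shaped like the part that bears clip_hinge but purple is not meant.

How it is judged:
By the outcome, as a careful person would: the job done as asked, in the order asked, and still so for the second after the job is handed in, while the arm keeps its last pose, push and grip.
It also fails if it takes over 38 s, if anything falls off the work surface, if the arm or the gripper's body presses on something with over 40 N, if the wrist force passes 120 N, or if a joint passes its speed limit or range.

## Working session

There is one attempt and no reset: what is moved stays moved. The work goes in short steps, Python scripts to look and compute and a tool call to move; the robot and the scene stay as the last step left them, time stands still between calls to the robot, and variables do not carry over. Pictures are saved under pics/ and viewed, and the job is handed in when it is done.

Besides the shell and the picture viewer there is one more tool, called in YAML: its name, and indented under it one key for each argument. step_arm: Moves the arm, as the interface text tells. Its arguments: {"type":"object","properties":{"motion":{"type":"array","items":{"type":"array","items":{"type":"number"}}},"newtons":{"type":"number"}},"required":["motion"]}

```bash
mkdir -p pics; ls; cat > h.py <<'E'
import numpy as np, cv2
from plant import r, capture, workorder, spotter
def save(c,n,crop=None,scale=1):
    im=c["image"][:,:,::-1].copy()
    if crop: 
        a,b,d,e=crop; im=im[b:e,a:d]
    im=cv2.resize(im,None,fx=scale,fy=scale,interpolation=cv2.INTER_CUBIC); cv2.imwrite("pics/"+n,im)
def pts(c):
    z=c["z_map"]; v,u=np.mgrid[:480,:640]
    P=np.stack([(u-c["cx"])/c["fx"]*z,(v-c["cy"])/c["fy"]*z,z],-1)
    T=np.array(c["pose"]); return P@T[:3,:3].T+T[:3,3]
def proj(c,p):
    T=np.linalg.inv(np.array(c["pose"])); q=T[:3,:3]@np.array(p)+T[:3,3]
    return (c["fx"]*q[0]/q[2]+c["cx"],c["fy"]*q[1]/q[2]+c["cy"])
E
python3 - <<'E'
from h import *
np.set_printoptions(precision=4,suppress=True)
for n in ["side","top"]:
    c=capture(n); save(c,n+"0.png")
    print(n,np.array(c["pose"]),c["fx"])
    for l in ["clip_hinge","clip_wing_a","clip_lip_a","clip_strip","clip_small","card_top","card_stand","clip_left","clip_right","imam"]:
        for d in spotter.tip_of(n,l)[:5]:
            print(l,round(d["p"],2),np.array(d["location"]),np.round(proj(c,d["location"])))
print(r.get_state())
E
```

```text
pics
side [[-0.845  -0.3853  0.3709  0.2625]
 [-0.5347  0.6177 -0.5766  0.501 ]
 [-0.0069 -0.6856 -0.728   0.6791]
 [ 0.      0.      0.      1.    ]] 475.5663792888102
clip_hinge 0.77 [0.5999 0.3389 0.0302] [182. 389.]
clip_hinge 0.61 [0.5556 0.2221 0.0726] [252. 328.]
clip_wing_a 0.95 [0.5815 0.3591 0.0791] [174. 391.]
clip_wing_a 0.87 [0.5844 0.2166 0.1156] [236. 301.]
clip_wing_a 0.81 [0.6131 0.3234 0.0763] [176. 360.]
clip_wing_a 0.73 [0.5311 0.2268 0.1151] [261. 322.]
clip_wing_a 0.71 [0.652  0.2497 0.0776] [191. 311.]
clip_lip_a 0.87 [0.5558 0.2225 0.0406] [254. 340.]
clip_lip_a 0.85 [ 0.6648  0.233  -0.0006] [201. 328.]
clip_lip_a 0.76 [0.6683 0.2305 0.0011] [200. 325.]
clip_lip_a 0.72 [ 0.5748 -0.0057  0.0011] [322. 258.]
clip_lip_a 0.7 [0.5586 0.2233 0.0409] [252. 339.]
clip_strip 0.76 [0.5485 0.1926 0.0029] [271. 341.]
clip_small 0.88 [0.5286 0.1515 0.0697] [294. 305.]
card_top 0.91 [ 0.5509 -0.1795  0.1084] [380. 168.]
card_stand 0.18 [0.5461 0.1925 0.0012] [273. 342.]
clip_left 0.81 [ 0.5366 -0.118   0.1229] [372. 182.]
clip_right 0.93 [ 0.563  -0.2281  0.1204] [386. 148
[... 1276 characters left out ...]
[217. 251.]
clip_right 0.75 [ 0.563  -0.2359  0.1216] [466. 238.]
clip_right 0.44 [0.5608 0.2204 0.0423] [222. 251.]
clip_right 0.38 [0.5456 0.1931 0.0009] [239. 262.]
imam 0.53 [ 0.5737 -0.0029  0.0021] [335. 246.]
{'time_s': 1.1, 'joints': array([-47.549 ,  20.5455,   0.6831,  -0.0001, -70.1356, -16.5086]), 'qd': array([ 0.0217, -0.0016, -0.0197,  0.0206,  0.0117,  0.0874]), 'joint_torque': array([ -0.0006, -58.2396,  29.3307,   7.0024,   0.0125,  -0.    ]), 'tcp_pos': array([ 0.2953, -0.607 ,  0.2456]), 'eef_rot': array([-179.9981,    0.0006, -154.0576]), 'contact_force': array([-0.332 ,  0.1456, -0.0996]), 'moment': array([-0.0344,  0.0262, -0.0147]), 'gripper_width': 0.0879930486752548}
```

View pics/side0.png

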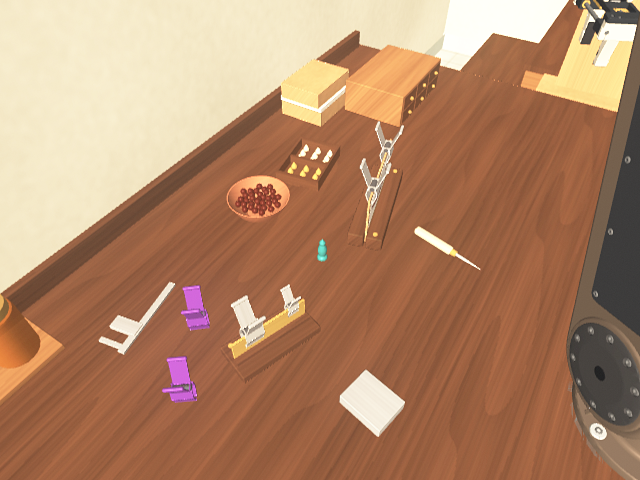

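View pics/top0.png

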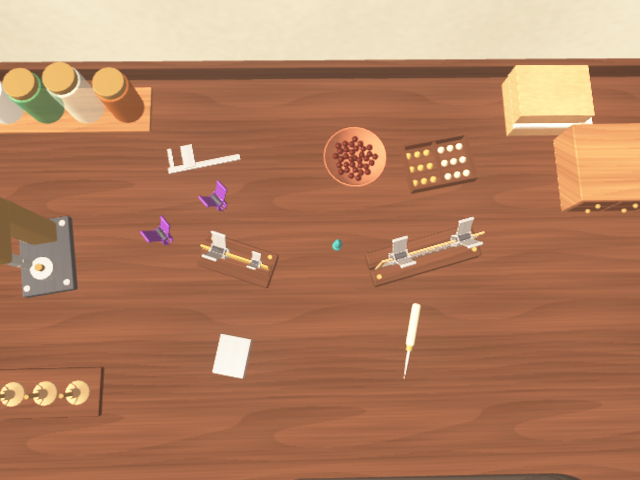

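```bash
python3 - <<'E'
from h import *
np.set_printoptions(precision=4,suppress=True)
c=capture("top");save(c,"t1.png",(185,220,285,295),8);save(c,"t2.png",(355,205,495,295),5.7)
s=capture("side");save(s,"s1.png",(215,270,325,385),5);save(s,"s2.png",(330,110,430,260),4)
np.savez("scene0.npz",top=pts(c),side=pts(s),topi=c["image"],sidei=s["image"])
for n,P in(("top",pts(c)),("side",pts(s))):
    def fit(m,lab):
        q=P[m][:,:2]; mu=q.mean(0); u,sv,vt=np.linalg.svd(q-mu); d=vt[0]*np.sign(vt[0][1]); t=(q-mu)@d
        print(n,lab,m.sum(),"mid",mu+d*(t.min()+t.max())/2,"dir deg",np.degrees(np.arctan2(d[1],d[0])),"len",np.ptp(t),"sd",sv[1]/len(q)**.5)
    x,y,z=P[...,0],P[...,1],P[...,2]
    fit((abs(z-.060)<.004)&(abs(x-.548)<.06)&(abs(y-.193)<.09),"strip60")
    fit((abs(z-.110)<.004)&(abs(x-.55)<.06)&(abs(y+.175)<.13),"card110")
    fit((abs(z-.018)<.002)&(abs(x-.548)<.07)&(abs(y-.193)<.1),"foot")
    fit((abs(z-.030)<.002)&(abs(x-.55)<.08)&(abs(y+.175)<.14),"stand")
    for lab,x0,y0 in(("clip",.556,.223),("L",.533,-.116),("R",.563,-.232)):
        m=(abs(x-x0)<.04)&(abs(y-y0)<.03)&(z>(.09 if lab=="clip" else .145))
        # project in local axes (dir approx)
        a=np.radians(105); e=np.array([np.cos(a),np.sin(a)]); f=np.array([np.sin(a),-np.cos(a)])
        q=P[m]; print(lab,m.sum(),q.mean(0),"ymin/max",np.percentile(q[:,:2]@e,[2,98]),"x",np.percentile(q[:,:2]@f,[1,99]),"z",q[:,2].max())
        hi=m&(z>(.108 if lab=="clip" else .158)); q=P[hi]; print("  hi",hi.sum(),np.median(q,0))
E
```

```text
top strip60 113 mid [0.5483 0.1937] dir deg 70.51081794770627 len 0.1366408204049145 sd 0.003273904850852877
top card110 189 mid [ 0.5497 -0.1783] dir deg 104.9386767387906 len 0.19898302847804333 sd 0.0037245277744325503
top foot 998 mid [0.5434 0.1941] dir deg 77.36689348821122 len 0.15383439898277018 sd 0.02389629262238295
top stand 1805 mid [ 0.5454 -0.1795] dir deg 102.91471204795924 len 0.2252141132624283 sd 0.021238860569256755
clip 227 [0.5613 0.2204 0.1072] ymin/max [0.0475 0.0917] x [0.5706 0.6228] z 0.12021272620345824
  hi 112 [0.5745 0.2211 0.116 ]
L 210 [ 0.5354 -0.1129  0.1599] ymin/max [-0.2611 -0.2347] x [0.4595 0.5109] z 0.16985517480960677
  hi 122 [ 0.5501 -0.1131  0.166 ]
R 209 [ 0.5668 -0.2309  0.1601] ymin/max [-0.3828 -0.357 ] x [0.4595 0.5107] z 0.17089573594855578
  hi 122 [ 0.5818 -0.2312  0.1665]
side strip60 303 mid [0.5451 0.1942] dir deg 71.5331264142282 len 0.13610551148015682 sd 0.004872261894282244
side card110 148 mid [ 0.5475 -0.1777] dir deg 104.20904229031612 len 0.19765904039290036 sd 0.0056126102604352555
side foot 1395 mid [0.5336 0.201 ] dir deg 64.76460949454457 len 0.15300170676098807 sd 0.019061666209696213
side stand 1622 mid [ 0.5443 -0.1788] dir deg 102.1313703552196 len 0.22618734819411063 sd 0.020535889851932315
clip 425 [0.5649 0.2204 0.1064] ymin/max [0.0491 0.0935] x [0.5694 0.6225] z 0.11876102622006601
  hi 209 [0.5752 0.2214 0.1156]
L 162 [ 0.535  -0.1103  0.1591] ymin/max [-0.2603 -0.2335] x [0.459  0.5102] z 0.16940287277529598
  hi 94 [ 0.5491 -0.11    0.1658]
R 129 [ 0.5669 -0.2281  0.1589] ymin/max [-0.3822 -0.356 ] x [0.4592 0.5101] z 0.16948779752199705
  hi 70 [ 0.5811 -0.227   0.166 ]
```

View pics/t1.png

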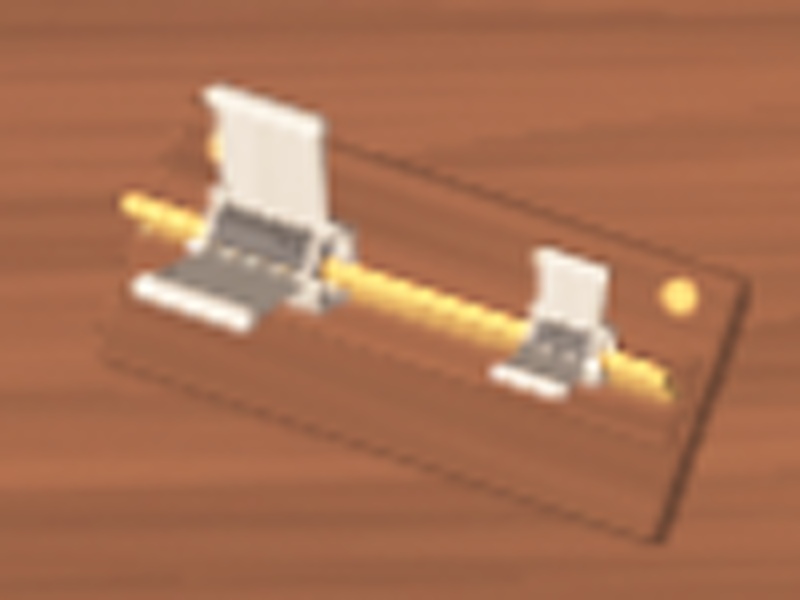

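View pics/t2.png

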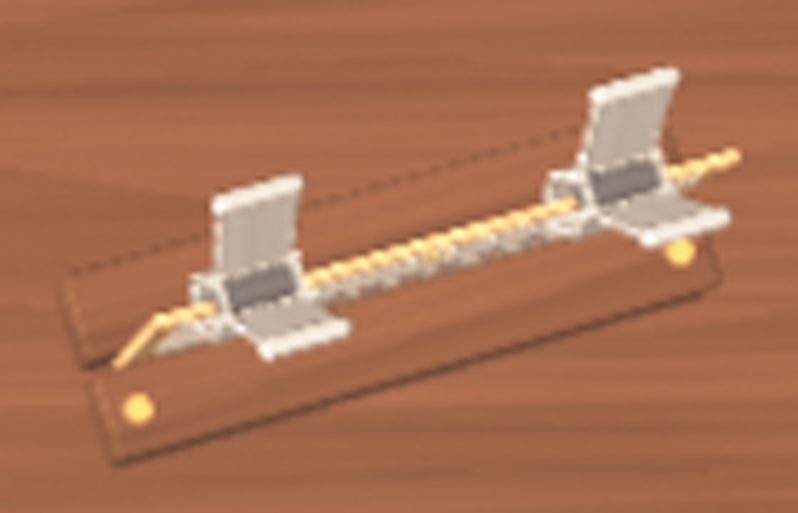

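View pics/s1.png

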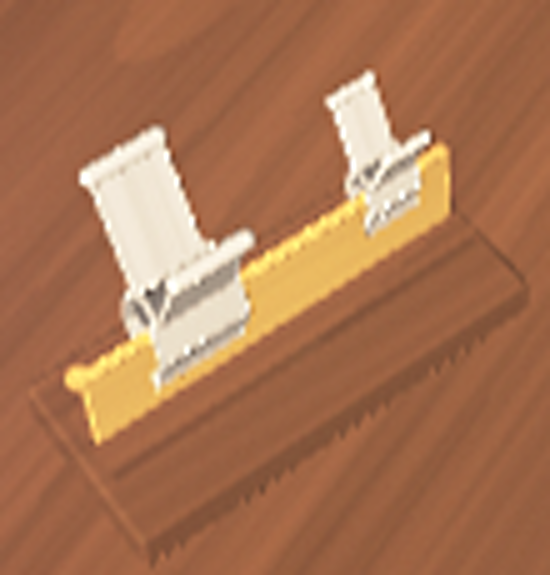

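View pics/s2.png

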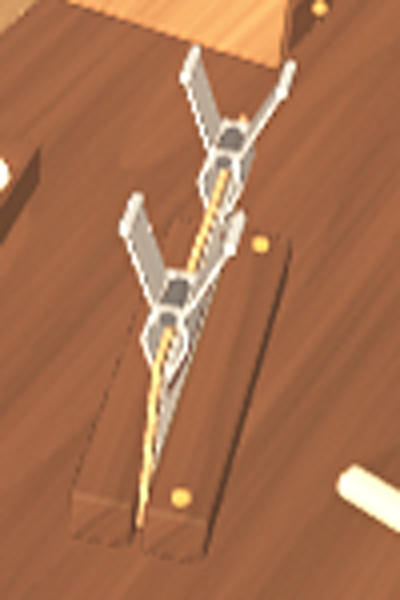

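```bash
python3 - <<'E'
import numpy as np
np.set_printoptions(precision=4,suppress=True)
D=np.load("scene0.npz")
def fit(q):
    for _ in range(4):
        mu=q.mean(0);_,s,vt=np.linalg.svd(q-mu,full_matrices=False);d=vt[0]*np.sign(vt[0][1]);e=abs((q-mu)@np.array([d[1],-d[0]]));q=q[e<max(.002,2*np.median(e))]
    t=(q-mu)@d;return mu+d*(t.min()+t.max())/2,np.degrees(np.arctan2(d[1],d[0])),np.ptp(t),len(q)
for n in("top","side"):
    P=D[n];x,y,z=P[...,0],P[...,1],P[...,2]
    # strip top
    for lab,c,a,zt,h,L,excl in(("strip",(.548,.194),72,.060,.004,.07,[(.556,.223,.022),(.531,.153,.018)]),("card",(.549,-.178),104.5,.110,.004,.103,[(.533,-.116,.022),(.563,-.232,.022)])):
        m=(abs(z-zt)<h)&(np.hypot(x-c[0],y-c[1])<L)
        for ex in excl:m&=np.hypot(x-ex[0],y-ex[1])>ex[2]
        print(n,lab,*fit(P[m][:,:2]),"z",np.percentile(P[m][:,2],[50,95]))
    for lab,c,a,zh in(("clip",(.556,.222),72,.071),("L",(.533,-.116),104.5,.121),("R",(.563,-.232),104.5,.121)):
        a=np.radians(a);e=np.array([np.cos(a),np.sin(a)]);f=np.array([e[1],-e[0]])
        dx=(P[...,:2]-np.array(c))@f
        for sg in(1,-1):
            m=(np.hypot(x-c[0],y-c[1])<.04)&(z>zh+.040)&(z<zh+.052)&(sg*dx>0)
            r=fit(P[m][:,:2]);print(n,lab,sg,*r,"zmax",np.percentile(P[m][:,2],[50,95]))
E
```

```text
top strip [0.5483 0.1937] 70.63095320736164 0.13663991828611594 63 z [0.06   0.0628]
top card [ 0.5497 -0.1783] 105.24404714586322 0.19897802616881027 125 z [0.1105 0.1133]
top clip 1 [0.5797 0.2144] 68.96960840772913 0.02792852867143898 53 zmax [0.1164 0.119 ]
top clip -1 [0.5366 0.2295] 70.73632328308825 0.02730849443329782 47 zmax [0.1162 0.1184]
top L 1 [ 0.5544 -0.1081] 105.0518392049282 0.027267732366096212 47 zmax [0.166  0.1692]
top L -1 [ 0.5099 -0.1194] 105.29250995370091 0.027823003056324815 46 zmax [0.1666 0.1688]
top R 1 [ 0.5863 -0.2263] 104.19976426959055 0.028435673242097594 47 zmax [0.1666 0.1688]
top R -1 [ 0.5419 -0.2377] 104.77577754124555 0.02798842828964797 53 zmax [0.167  0.1686]
side strip [0.5468 0.1936] 70.87115589503348 0.136118096277742 98 z [0.0594 0.0614]
side card [ 0.5492 -0.1773] 105.07064707581942 0.1977001810819754 69 z [0.1099 0.1117]
side clip 1 [0.5782 0.2151] 70.49823368741083 0.028035200490692885 68 zmax [0.1159 0.1177]
side clip -1 [0.5354 0.2309] 70.57521209245894 0.027745978569500365 64 zmax [0.1161 0.118 ]
side L 1 [ 0.554  -0.1078] 104.59825704244577 0.027499046714351848 39 zmax [0.1659 0.1675]
side L -1 [ 0.5097 -0.1188] 104.38413460319791 0.026364551282220962 35 zmax [0.1663 0.1675]
side R 1 [ 0.5849 -0.224 ] 101.7116486787801 0.025068326604075146 29 zmax [0.1666 0.1692]
side R -1 [ 0.5415 -0.2369] 105.36609490543424 0.026218990607536866 30 zmax [0.166  0.1676]
```

The clip I want is the steel one on the brass strip, at top (217,247) and side (248,322). It's the larger of the two there.

Things that could be mistaken for it:
- **Small clip:** top (255,261).
- **Purple clips:** top (214,196) and (158,233).
- **Clips on the card:** top (402,252) and (467,233).

The close crop confirms it: steel, longer than its neighbour, with wing tops at 0.117 m and edges about 46 mm apart.

```bash
cat >> h.py <<'E'
from scipy.spatial.transform import Rotation as Rn
def go(t,yaw):
    s=r.get_state(); R=Rn.from_euler("xyz",s["eef_rot"],degrees=True).as_matrix()
    d=R.T@(np.array(t)-s["tcp_pos"]); dy=(yaw-s["eef_rot"][2]+180)%360-180
    print("t",s["time_s"],"tcp",np.round(s["tcp_pos"],4),np.round(s["eef_rot"],2),"w",round(s["gripper_width"],4),"F",np.round(s["contact_force"],1),"-> d",np.round(d,4),"roll",round(-np.radians(dy),4))
E
python3 -c "
from h import *
go((.5575,.2225,.24),-109.3)"
```

```text
t 1.2 tcp [ 0.2952 -0.6069  0.2456] [ 180.     -0.   -154.06] w 0.0878 F [-0.3 -0.6  1. ] -> d [-0.5987  0.6311  0.0056] roll -0.7812
```

step_arm:
  motion:
    - [0.0876, -0.041, 0.0435, 0, 0]
    - [0.0876, -0.082, 0.087, 0, 0]
    - [0.0876, -0.123, 0.1305, 0, 0]
    - [0.0876, -0.164, 0.174, 0, 0]
    - [0.0876, -0.205, 0.2175, 0, 0]
  newtons: 25

```text
time_s: 1.82
tcp_pos: [0.3848, -0.32, 0.2459]
eef_rot: [-180.0, 0.0, -154.1]
contact_force: [1.7, 0.5, 0.2]
gripper_width: 0.0872
```

step_arm:
  motion:
    - [0.0876, -0.041, 0.0435, 0, 0]
    - [0.0876, -0.082, 0.087, 0, 0]
    - [0.0876, -0.123, 0.1305, 0, 0]
    - [0.0876, -0.164, 0.174, 0, 0]
    - [0.0876, -0.205, 0.2175, 0, 0]

```text
time_s: 2.45
tcp_pos: [0.474, -0.0344, 0.2461]
eef_rot: [-180.0, 0.1, -154.0]
contact_force: [1.3, -0.8, -1.0]
gripper_width: 0.0877
```

step_arm:
  motion:
    - [0.0876, -0.041, 0.0435, 0, -0.16]
    - [0.0876, -0.082, 0.087, 0, -0.32]
    - [0.0876, -0.123, 0.1305, 0, -0.48]
    - [0.0876, -0.164, 0.174, 0, -0.64]
    - [0.0876, -0.185, 0.194, 0, -0.78]

```text
time_s: 3.08
tcp_pos: [0.5556, 0.2218, 0.2453]
eef_rot: [-180.0, 0.0, -109.0]
contact_force: [-0.7, -1.2, 0.1]
gripper_width: 0.0876
```

```bash
python3 -c "
from h import *
go((.5575,.2225,.13),-109.3)"
```

```text
t 3.075 tcp [0.5556 0.2218 0.2453] [-180.      0.   -108.97] w 0.0876 F [-0.7 -1.2  0.1] -> d [-0.0012 -0.0016  0.1153] roll 0.0057
```

step_arm:
  motion:
    - [0.0876, -0.001, -0.0015, 0.0, 0.005]
    - [0.0876, -0.001, -0.0015, 0.03, 0.005]
    - [0.0876, -0.001, -0.0015, 0.07, 0.005]
    - [0.0876, -0.001, -0.0015, 0.11, 0.005]
    - [0.0876, -0.001, -0.0015, 0.131, 0.005]

```text
time_s: 3.7
tcp_pos: [0.5558, 0.2177, 0.1126]
eef_rot: [179.9, -0.1, -109.8]
contact_force: [0.1, -0.1, -0.1]
gripper_width: 0.0875
```

```bash
python3 -c "
from h import *
go((.5575,.2225,.114),-109.3)
s=capture('side');save(s,'s3.png',(190,220,330,370),4)
c=capture('top');save(c,'t3.png',(150,180,300,300),5)
go((.5575,.2225,.114),-109.3)"
```

```text
t 3.7 tcp [0.5558 0.2177 0.1126] [ 1.7991e+02 -1.2000e-01 -1.0983e+02] w 0.0875 F [ 0.1 -0.1 -0.1] -> d [-0.0051 -0.     -0.0014] roll -0.0093
t 3.8 tcp [0.5554 0.2175 0.1123] [ 179.84   -0.21 -109.81] w 0.0875 F [ 0.  -0.6  0.5] -> d [-0.0054 -0.0003 -0.0017] roll -0.0089
```

View pics/s3.png

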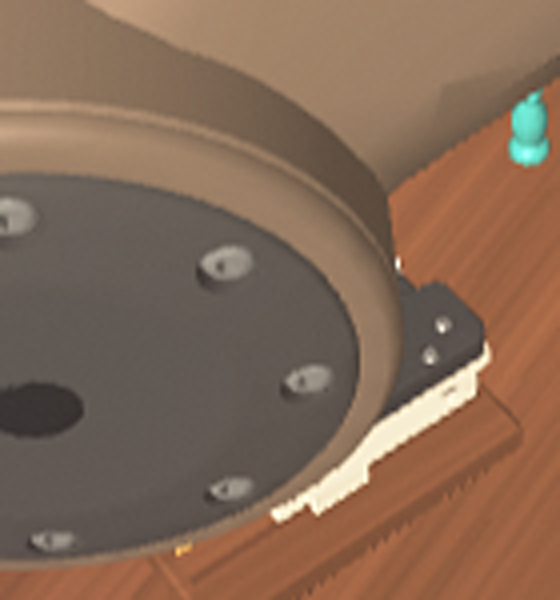

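View pics/t3.png

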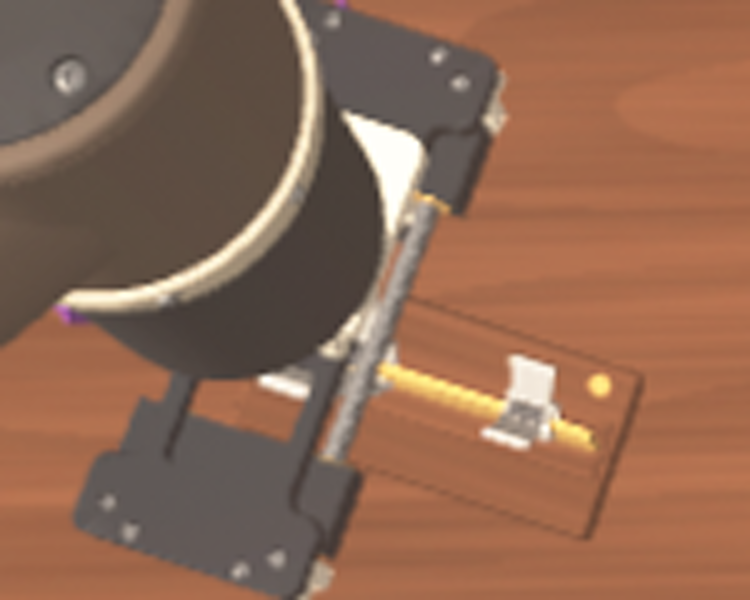

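Seen from above, the fingers straddle the clip. The small clip at (520,400) in the crop is clear of them, and the wrist hides the side view. Next I'll correct the offset I measured.

step_arm:
  motion:
    - [0.0876, -0.005, 0, -0.0015, -0.009]
    - [0.0876, -0.005, 0, -0.0015, -0.009]

```text
time_s: 4.05
tcp_pos: [0.5596, 0.2248, 0.1178]
eef_rot: [-179.9, 0.1, -109.1]
contact_force: [-0.4, -0.8, -0.0]
gripper_width: 0.0875
```

```bash
python3 -c "
from h import *
go((.5575,.2225,.114),-109.3)"
```

```text
t 4.05 tcp [0.5596 0.2248 0.1178] [-1.7990e+02  1.3000e-01 -1.0913e+02] w 0.0875 F [-0.4 -0.8 -0. ] -> d [0.0029 0.0012 0.0038] roll 0.0029
```

step_arm:
  motion:
    - [0.0876, 0, 0, 0, 0]
    - [0.0876, 0, 0, 0, 0]

```text
time_s: 4.3
tcp_pos: [0.5587, 0.2242, 0.1166]
eef_rot: [-180.0, 0.0, -109.1]
contact_force: [0.1, -0.2, 0.2]
gripper_width: 0.0878
```

step_arm:
  motion:
    - [0.0876, 0, 0, 0, 0]
    - [0.0876, 0, 0, 0, 0]

```text
time_s: 4.55
tcp_pos: [0.5585, 0.2241, 0.1161]
eef_rot: [180.0, -0.0, -109.1]
contact_force: [0.2, -0.0, -0.9]
gripper_width: 0.0877
```

```bash
python3 -c "
from h import *
go((.5575,.2225,.114),-109.3)"
```

```text
t 4.55 tcp [0.5585 0.2241 0.1161] [ 180.     -0.   -109.14] w 0.0877 F [ 0.2 -0.  -0.9] -> d [0.0018 0.0005 0.0021] roll 0.0028
```

step_arm:
  motion:
    - [0.06, 0.0018, 0.0005, 0.002, 0.003]
    - [0.056, 0.0018, 0.0005, 0.002, 0.003]
    - [0.056, 0.0018, 0.0005, 0.002, 0.003]
    - [0.056, 0.0018, 0.0005, 0.002, 0.003]
  newtons: 25

```text
time_s: 5.05
tcp_pos: [0.5575, 0.2226, 0.1141]
eef_rot: [-180.0, 0.0, -109.3]
contact_force: [0.6, 0.5, 0.5]
gripper_width: 0.0577
```

step_arm:
  motion:
    - [0.045, 0, 0, 0, 0]
    - [0.035, 0, 0, 0, 0]
    - [0.02, 0, 0, 0, 0]
    - [0.02, 0, 0, 0, 0]
    - [0.02, 0, 0, 0, 0]
  newtons: 25

```text
time_s: 5.68
tcp_pos: [0.5575, 0.2225, 0.114]
eef_rot: [180.0, -0.0, -109.3]
contact_force: [0.5, -0.9, -1.5]
gripper_width: 0.0232
```

```bash
python3 -c "
from h import *
go((.5575,.2225,.114),-109.3)
c=capture('top');save(c,'t4.png',(150,180,300,300),5)"
```

```text
t 5.675 tcp [0.5575 0.2225 0.114 ] [ 180.     -0.   -109.31] w 0.0232 F [ 0.5 -0.9 -1.5] -> d [ 0. -0.  0.] roll -0.0002
```

View pics/t4.png

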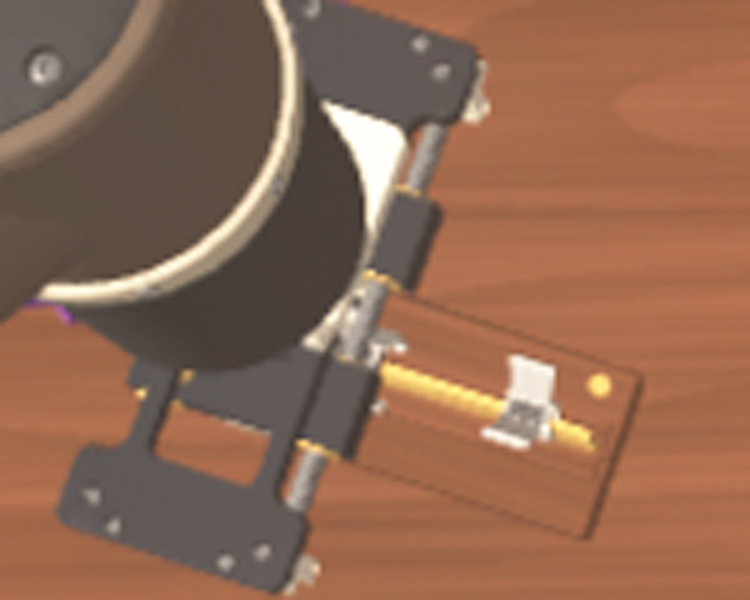

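step_arm:
  motion:
    - [0.015, 0, 0, 0, 0]
    - [0.015, 0, 0, 0, 0]

```text
time_s: 5.98
tcp_pos: [0.5575, 0.2226, 0.1141]
eef_rot: [180.0, -0.0, -109.3]
contact_force: [-0.2, -0.4, -1.4]
gripper_width: 0.0229
```

step_arm:
  motion:
    - [0.015, 0, 0, -0.02, 0]
    - [0.015, 0, 0, -0.04, 0]
    - [0.015, 0, 0, -0.06, 0]
    - [0.015, 0, 0, -0.06, 0]

```text
time_s: 6.48
tcp_pos: [0.5583, 0.2231, 0.1757]
eef_rot: [-179.9, 0.2, -109.3]
contact_force: [0.7, 1.3, -0.3]
gripper_width: 0.023
```

```bash
python3 -c "
from h import *
go((.5575,.2225,.174),-109.3)
c=capture('top');save(c,'t5.png',(150,180,300,300),5)
s=capture('side');save(s,'s5.png',(170,170,350,370),3)"
```

```text
t 6.475 tcp [0.5583 0.2231 0.1757] [-1.7989e+02  1.6000e-01 -1.0930e+02] w 0.023 F [ 0.7  1.3 -0.3] -> d [0.0009 0.0006 0.0017] roll 0.0001
```

View pics/t5.png

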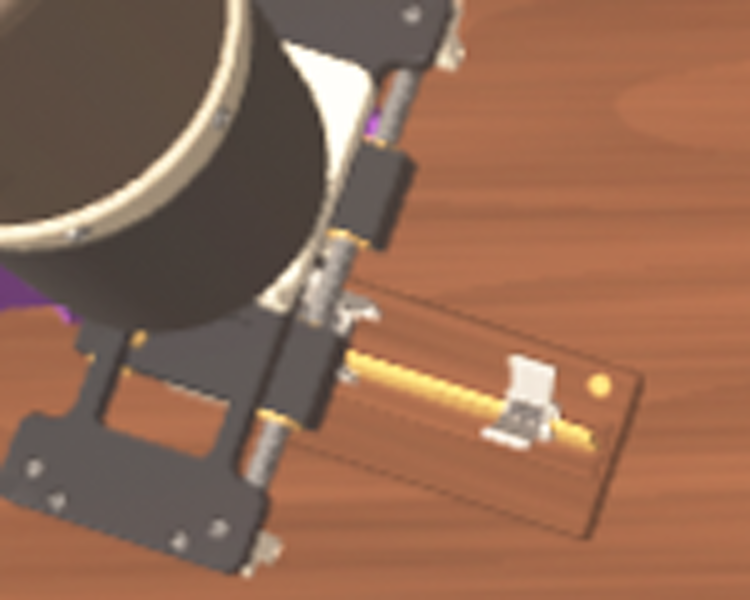

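View pics/s5.png

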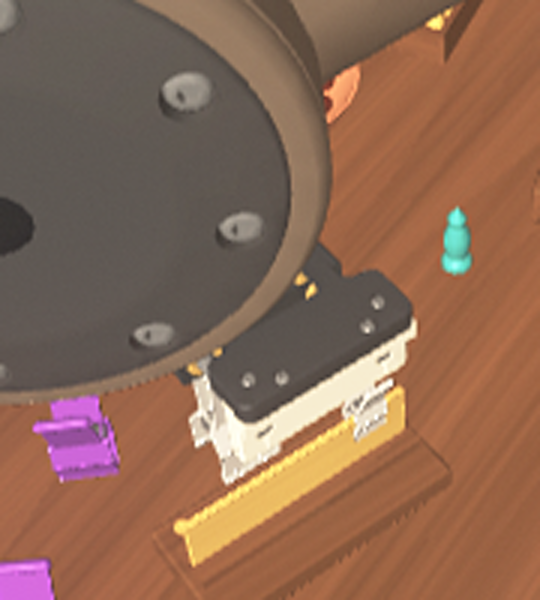

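The clip came off the strip and is riding in the fingers: in the side crop the strip at (300,480) is empty and the small clip at (370,410) hasn't moved. I'll lift it further and carry it over.

step_arm:
  motion:
    - [0.015, 0, 0, -0.04, 0]
    - [0.015, 0, 0, -0.08, 0]
    - [0.015, 0, 0, -0.107, 0]
    - [0.015, 0.04, -0.013, -0.107, 0]
    - [0.015, 0.08, -0.026, -0.107, 0]

```text
time_s: 7.2
tcp_pos: [0.5551, 0.1378, 0.28]
eef_rot: [179.9, -0.1, -109.2]
contact_force: [0.6, -0.3, -1.1]
gripper_width: 0.0228
```

step_arm:
  motion:
    - [0.015, 0.045, -0.0145, 0, 0]
    - [0.015, 0.09, -0.029, 0, 0]
    - [0.015, 0.135, -0.0435, 0, 0]
    - [0.015, 0.18, -0.058, 0, 0]
    - [0.015, 0.21, -0.068, 0, 0]

```text
time_s: 7.82
tcp_pos: [0.5495, -0.084, 0.2798]
eef_rot: [179.9, -0.0, -109.4]
contact_force: [0.1, 0.6, -1.2]
gripper_width: 0.023
```

step_arm:
  motion:
    - [0.015, 0.03, -0.0097, 0, -0.14]
    - [0.015, 0.06, -0.0194, 0, -0.28]
    - [0.015, 0.086, -0.0276, 0, -0.42]
    - [0.015, 0.086, -0.0276, 0, -0.56]
    - [0.015, 0.086, -0.0276, 0, -0.599]

```text
time_s: 8.45
tcp_pos: [0.5474, -0.1729, 0.2796]
eef_rot: [179.9, 0.0, -74.9]
contact_force: [0.2, 0.4, -0.7]
gripper_width: 0.0231
```

step_arm:
  motion:
    - [0.015, 0, 0, 0, 0]
    - [0.015, 0, 0, 0, 0]
    - [0.015, 0, 0, 0, 0]

```text
time_s: 8.82
tcp_pos: [0.5479, -0.1724, 0.2808]
eef_rot: [180.0, 0.0, -75.0]
contact_force: [-0.4, 0.2, -1.7]
gripper_width: 0.0232
```

```bash
python3 -c "
from h import *
go((.548,-.1726,.280),-75)
c=capture('top');save(c,'t6.png',(340,150,520,300),4)
s=capture('side');save(s,'s6.png',(310,60,450,250),3)
np.savez('scene6.npz',top=pts(c),side=pts(s),topi=c['image'],sidei=s['image'])
for l in ['clip_hinge','clip_lip_a','clip_wing_a']:
  for n in('side','top'):
    for d in spotter.tip_of(n,l)[:5]:
      print(n,l,round(d['p'],2),np.round(d['location'],4))
"
```

```text
t 8.825 tcp [ 0.5479 -0.1724  0.2808] [ 1.7998e+02  1.0000e-02 -7.5010e+01] w 0.0232 F [-0.4  0.2 -1.7] -> d [ 0.0003 -0.      0.0008] roll -0.0002
side clip_hinge 0.9 [ 0.5456 -0.1738  0.2321]
side clip_hinge 0.86 [0.6644 0.2376 0.0315]
side clip_hinge 0.6 [0.5994 0.3416 0.0293]
side clip_hinge 0.52 [ 0.368  -0.1447  0.0017]
top clip_hinge 0.97 [0.5997 0.3388 0.0309]
top clip_hinge 0.78 [0.6723 0.2332 0.0344]
top clip_hinge 0.48 [ 0.5484 -0.1733  0.2289]
side clip_lip_a 0.98 [0.6028 0.3378 0.0041]
side clip_lip_a 0.86 [ 6.680e-01  2.321e-01 -3.000e-04]
side clip_lip_a 0.79 [ 0.5602 -0.1675  0.2059]
side clip_lip_a 0.79 [0.5993 0.342  0.004 ]
side clip_lip_a 0.7 [0.6662 0.2338 0.0029]
top clip_lip_a 0.94 [ 0.6689  0.2365 -0.001 ]
top clip_lip_a 0.87 [0.5952 0.3382 0.0006]
top clip_lip_a 0.62 [0.6687 0.2348 0.0035]
top clip_lip_a 0.46 [ 0.5594 -0.17    0.2053]
top clip_lip_a 0.43 [ 0.6024  0.3357 -0.0018]
side clip_wing_a 0.91 [0.6491 0.2514 0.0781]
side clip_wing_a 0.89 [0.5806 0.3572 0.0766]
side clip_wing_a 0.82 [0.6113 0.3231 0.0757]
side clip_wing_a 0.72 [ 0.537  -0.1797  0.2807]
side clip_wing_a 0.68 [ 0.5593 -0.1713  0.2826]
top clip_wing_a 0.77 [0.5833 0.3613 0.0795]
top clip_wing_a 0.77 [0.6836 0.2164 0.0773]
top clip_wing_a 0.64 [ 0.5536 -0.1723  0.2828]
top clip_wing_a 0.49 [ 0.5364 -0.1738  0.2744]
top clip_wing_a 0.45 [0.6111 0.3231 0.0782]
```

View pics/t6.png

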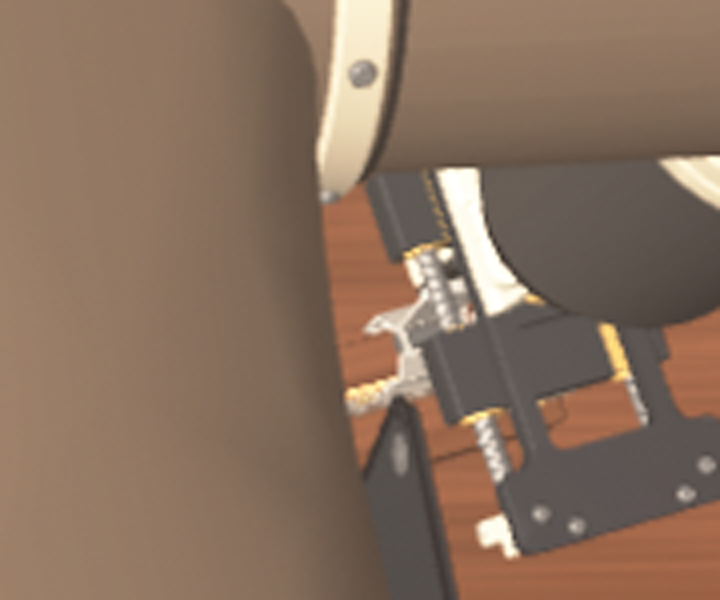

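View pics/s6.png

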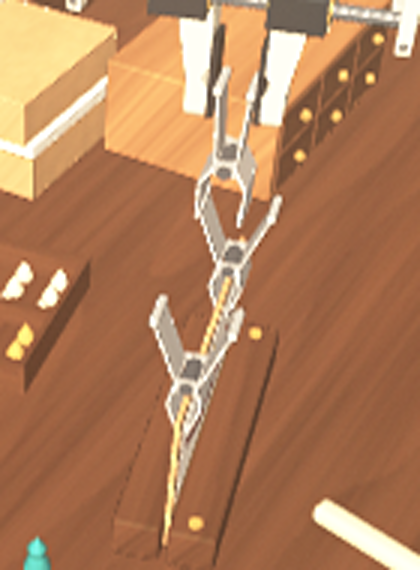

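```bash
python3 - <<'E'
import numpy as np,cv2
np.set_printoptions(precision=1,suppress=True,linewidth=150)
D=np.load("scene6.npz")
a=np.radians(105);e=np.array([np.cos(a),np.sin(a)]);f=np.array([e[1],-e[0]])
tcp=np.array([.5479,-.1724,.2808])
P=D["side"]; q=P-tcp
X=q[...,:2]@f*1e3;Y=q[...,:2]@e*1e3;Z=q[...,2]*1e3
m=(abs(X)<35)&(abs(Y)<30)&(Z<8)&(Z>-95)
print(m.sum())
for z in range(-86,8,4):
    k=m&(Z>=z)&(Z<z+4)
    if k.sum()<3: continue
    x=X[k];y=Y[k]
    L=x<0
    print(z,k.sum(),"x",np.percentile(x,[0,10,50,90,100]),"y",np.percentile(y,[2,50,98]), "L",np.array([x[L].min(),x[L].max()]) if L.any() else "", "R",np.array([x[~L].min(),x[~L].max()]) if (~L).any() else "")
# plot X-Z
im=np.full((480,400,3),255,np.uint8)
yy=Y[m]
for x,y,z in zip(X[m],Y[m],Z[m]):
    cv2.circle(im,(int(200+x*4.5),int(50-z*4.5)),2,(0,int(128+y*4)%256,255 if y>0 else 0),-1)
cv2.imwrite("pics/xz6.png",im)
E
```

```text
753
-82 8 x [-13.3 -13.3 -12.9  -3.3  14. ] y [-8.6 10.  16.9] L [-13.3 -10.7] R [14. 14.]
-78 15 x [-13.  -12.9 -10.4  12.9  14.4] y [-9.7 11.  15.9] L [-13.   -9.7] R [11.7 14.4]
-74 20 x [-13.3 -13.   12.5  14.   14.6] y [-14.9   7.5  16.4] L [-13.3 -11.8] R [11.4 14.6]
-70 15 x [-13.2 -13.1  12.9  14.2  15.2] y [-13.4   8.1  16.4] L [-13.2 -11.6] R [12.7 15.2]
-66 15 x [-13.8 -13.5  12.8  14.5  15.2] y [-6.1 14.  16.7] L [-13.8 -11.5] R [12.8 15.2]
-62 9 x [-13.7 -13.6 -12.5  14.3  15.5] y [-14.3   9.   15.5] L [-13.7 -12.5] R [13.3 15.5]
-58 27 x [-13.7 -13.5 -12.2  14.4  15.2] y [-15.3   3.9  17.3] L [-13.7 -10. ] R [13.5 15.2]
-54 36 x [-11.8 -11.4  -4.8  12.7  13.9] y [-13.6   9.1  16.5] L [-11.8  -0.9] R [ 0.4 13.9]
-50 44 x [-10.   -9.3  -3.1   9.6  11. ] y [-12.4  10.8  16.1] L [-10.   -0.4] R [ 1.1 11. ]
-46 71 x [-7.7 -6.7  0.1  5.6  8.1] y [-13.8   3.1  15.2] L [-7.7 -0.2] R [0.1 8.1]
-42 22 x [-6.6 -6.6  4.2  7.2  8. ] y [-12.6  10.4  14.6] L [-6.6 -2.9] R [1.9 8. ]
-38 13 x [-7.1 -6.1  6.2  7.6  8.3] y [-5.8 10.3 13.9] L [-7.1 -5.3] R [5.8 8.3]
-34 15 x [-7.4 -7.4  6.
[... 245 characters left out ...]
 -8.3   6.7  12.5  22.7] y [-12.6   7.2  13.3] L [-14.5  -6. ] R [ 6.7 22.7]
-18 44 x [-24.9 -21.3   7.4  19.8  27.4] y [-8.9  9.5 14.7] L [-24.9  -7.4] R [ 6.9 27.4]
-14 59 x [-26.8 -23.2   7.6  22.6  26.9] y [-8.5  9.6 13.4] L [-26.8  -7. ] R [ 7.5 26.9]
-10 62 x [-26.9 -24.    7.9  24.2  27.4] y [-6.8  9.9 13. ] L [-26.9  -7.8] R [ 7.8 27.4]
-6 48 x [-26.9 -25.  -12.6  23.1  26.6] y [ 0.6  9.8 13.2] L [-26.9  -7.6] R [ 8.8 26.6]
-2 91 x [-27.1 -21.3   6.5  20.5  26.9] y [-9.9  9.5 15.1] L [-27.1  -6. ] R [ 6.3 26.9]
2 71 x [-27.4 -20.5   9.5  22.1  27.2] y [-9.6  8.5 12.8] L [-27.4  -7.3] R [ 7.6 27.2]
6 20 x [-27.3 -25.9 -16.8  22.6  27.1] y [ 0.2 10.3 12.7] L [-27.3 -12.4] R [11.8 27.1]
```

View pics/xz6.png

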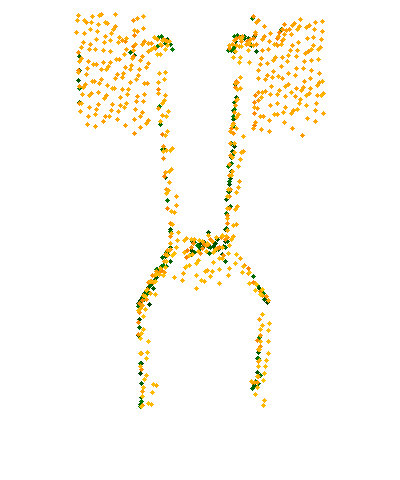

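The clip hangs upright and symmetric under the tool. The lips are at x ≈ −12 and +13 mm, the lip bottoms about 79 mm below the TCP, and the hinge about 47 mm below it. It is centred on the card in both directions, so I'll lower it in stages.

step_arm:
  motion:
    - [0.015, 0, 0.0, 0.025, 0]
    - [0.015, 0, 0.0, 0.05, 0]
    - [0.015, 0, 0.0, 0.068, 0]
    - [0.015, 0, 0.0, 0.068, 0]
    - [0.015, 0, 0.0, 0.068, 0]

```text
time_s: 9.85
tcp_pos: [0.5485, -0.1726, 0.214]
eef_rot: [-179.9, -0.0, -75.0]
contact_force: [0.5, 0.2, -0.5]
gripper_width: 0.0232
```

```bash
cat > meas.py <<'E'
from h import *
import sys
np.set_printoptions(precision=1,suppress=True,linewidth=150)
go((.548,-.1726,.170),-75)
s=capture('side');save(s,sys.argv[1]+'.png',(310,90,450,270),3.3)
st=r.get_state();P=pts(s)
a=np.radians(105);e=np.array([np.cos(a),np.sin(a)]);f=np.array([e[1],-e[0]])
q=P-np.array([.548,-.1726,0]);X=q[...,:2]@f*1e3;Y=q[...,:2]@e*1e3;Z=q[...,2]*1e3
im=np.full((560,800,3),255,np.uint8)
m=(abs(X)<40)&(abs(Y)<80)&(Z>60)&(Z<230)
for x,y,z in zip(X[m],Y[m],Z[m]):
    col=(0,0,255) if abs(y)<22 else (200,200,0)
    cv2.circle(im,(int(180+x*4),int(700-z*3.3)+0),2,col,-1)
    cv2.circle(im,(int(570+y*2.6),int(700-z*3.3)),2,col,-1)
cv2.imwrite('pics/'+sys.argv[1]+'p.png',im)
t=st['tcp_pos'][2]*1e3
for lo,hi in((-80,-60),(-30,-8),(-55,-44)):
    k=(abs(X)<20)&(abs(Y)<25)&(Z>t+lo)&(Z<t+hi)
    for sg in(1,-1):
        kk=k&(sg*X>4)
        if kk.sum():print(lo,sg,kk.sum(),'X',np.percentile(X[kk],[5,50,95]),'Y',np.percentile(Y[kk],[2,98]),'Z',np.percentile(Z[kk],[2,98]))
k=(abs(X)<5)&(abs(Y)<50)&(abs(Y)>18)&(abs(Z-110)<3)
print('card X',np.median(X[k]),k.sum())
E
python3 meas.py s7
```

```text
t 9.85 tcp [ 0.5 -0.2  0.2] [-179.9   -0.   -75. ] w 0.0232 F [ 0.5  0.2 -0.5] -> d [-0.  0.  0.] roll 0.0004
-80 1 32 X [12.2 13.5 15.1] Y [-12.9  16.5] Z [135.8 152.1]
-80 -1 30 X [-13.  -12.5  -9.8] Y [-14.9  16.3] Z [134.4 153. ]
-30 1 65 X [ 7.2  8.5 18.4] Y [-10.6  13.8] Z [185.5 205.7]
-30 -1 48 X [-18.7 -10.   -6.2] Y [-10.3  13.7] Z [184.7 205.7]
-55 1 36 X [ 4.1  7.3 13.4] Y [-16.  17.] Z [160.3 170. ]
-55 -1 51 X [-11.6  -8.6  -5.9] Y [-15.   15.8] Z [159.3 169.3]
card X -0.04098173044136717 27
```

View pics/s7.png

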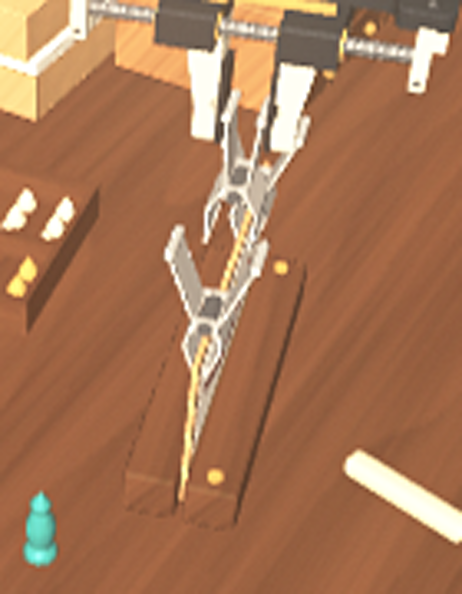

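The open jaws at (235,210) in the crop are straight over the card edge. The sheet of the card is at X 0 and the clip centre at about +0.5 mm. Now the final lowering.

step_arm:
  motion:
    - [0.015, 0, -0.0005, 0.012, 0]
    - [0.015, 0, -0.0005, 0.024, 0]
    - [0.015, 0, -0.0005, 0.036, 0]
    - [0.015, 0, -0.0005, 0.043, 0]
    - [0.015, 0, -0.0005, 0.043, 0]

```text
time_s: 10.52
tcp_pos: [0.5481, -0.1724, 0.1692]
eef_rot: [179.9, 0.0, -75.0]
contact_force: [-0.3, 0.7, -0.2]
gripper_width: 0.0228
```

step_arm:
  motion:
    - [0.015, 0, 0, 0, 0]
    - [0.015, 0, 0, 0, 0]
    - [0.015, 0, 0, 0, 0]

```text
time_s: 10.9
tcp_pos: [0.5486, -0.1724, 0.1704]
eef_rot: [-180.0, -0.0, -75.0]
contact_force: [-0.0, 0.3, -0.9]
gripper_width: 0.0233
```

```bash
python3 meas.py s8
```

```text
t 10.9 tcp [ 0.5 -0.2  0.2] [-180.   -0.  -75.] w 0.0233 F [-0.   0.3 -0.9] -> d [0. 0. 0.] roll 0.0002
-80 1 20 X [12.4 13.5 15.6] Y [-14.  15.] Z [ 95.2 109.6]
-80 -1 14 X [-12.5 -12.   -9.8] Y [-5.5 16.3] Z [ 90.7 103.6]
-30 1 57 X [ 7.5  8.5 17.6] Y [-12.5  14.7] Z [141.6 161.6]
-30 -1 41 X [-18.6 -11.2  -5.8] Y [-6.3 13.8] Z [142.7 161.3]
-55 1 31 X [ 4.8 10.1 14.1] Y [-10.3  17.1] Z [116.4 126.1]
-55 -1 43 X [-10.8  -8.2  -5.7] Y [-15.6  15.5] Z [116.7 126. ]
card X 0.0629943043329104 5
```

View pics/s8.png

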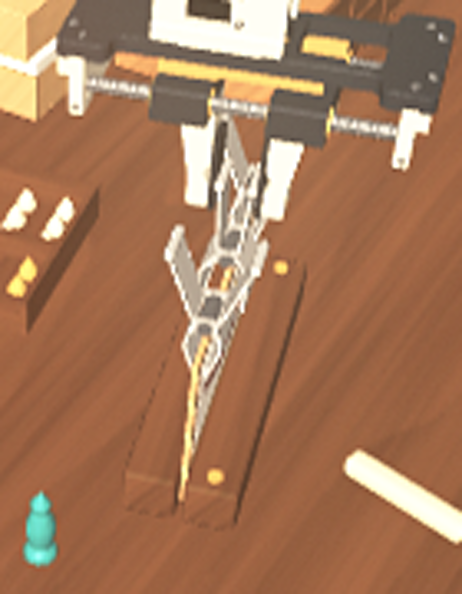

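View pics/s8p.png

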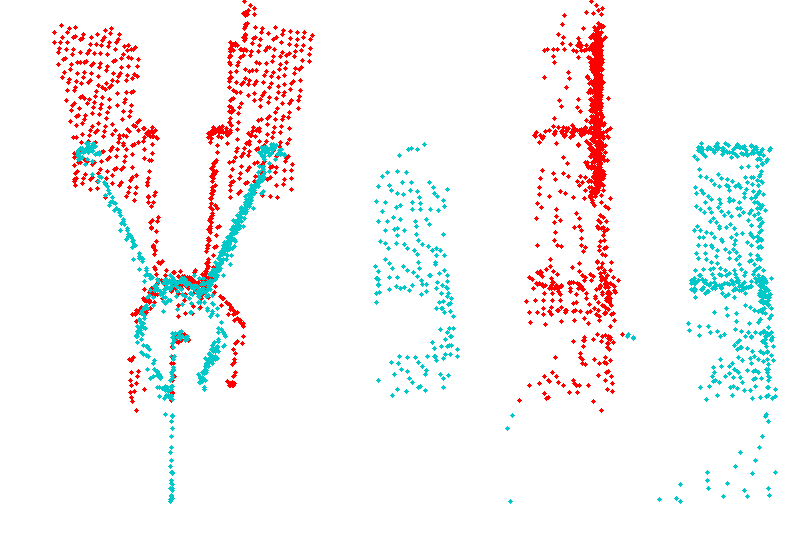

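```bash
python3 -c "
from h import *
s=capture('side');save(s,'s9.png')
st=r.get_state();print(st['time_s'],st['gripper_width'],np.abs(st['qd']).max(),st['contact_force'],st['tcp_pos'])"
```

```text
11.0 0.023177322576392965 0.16774523373935615 [-0.43178492  0.47972011 -1.26805871] [ 0.54850759 -0.17237074  0.17029541]
```

View pics/s9.png

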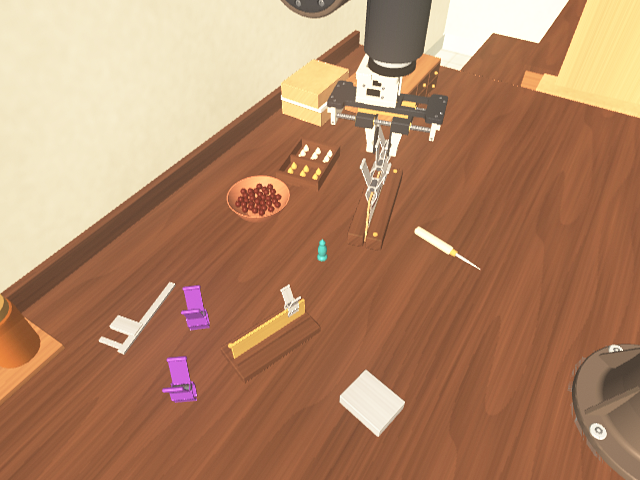

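The clip is over the card at (377,155). The small clip at (290,300) and everything else is where it was, and the arm is at rest. Handing in now.

```bash
python3 -c "
from plant import workorder
print(workorder.close_job())"
```

```text
the job is handed in; nothing more can be done
None
```

I pinched the large steel clip off the brass strip with a 25 N grip and carried it over the left card clip. I then lowered it into the gap and handed the job in at 11 s, with the wings still squeezed.

**Last checks (side camera):**
- **Straddling the card:** the lips are about −12 and +13 mm from the middle of the 4 mm card. The clip sits about 0.7 mm off centre.
- **Depth:** the lip bottoms are about 20 mm below the card's top edge. The hinge is about 13 mm above the edge, against 11 mm for the clips biting the card.
- **Position in the gap:** the clip is within about 1 mm of midway between the two clips, about 29 mm from each, and its yaw matches the card's.
- **Forces:** the wrist force stayed around 1 N, so nothing was pressing.
- **Surroundings:** the small clip, the card clips and everything else visible to the side camera looked unmoved. I took no top picture at the end.

**One disagreement:** the fingers read 23 mm apart, where the task gives 25 mm at the stop. The reading held steady throughout and the pictures show the jaws fully open, so I put it down to the pads giving slightly.

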